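# Start the leaf press screw in its brass boss

## Task

Get the class leaf press going: first turn the parking knob a quarter turn anticlockwise, so that its stop arm swings out and the screw comes down onto the brass boss. Then crank the screw backward (anticlockwise from above) just until you feel it drop into the thread, and crank it forward (clockwise) one full turn from there. Finish with the fingers gripping the crank handle, so that the screw is held started; do not let go, and leave the other things on the table where they are.

Things in the scene. Friction and masses are not known exactly. Their poses are not given: they have to be found in the camera images.
- press: leaf press, fixed: wooden base board 170 x 270 x 20 mm, two steel uprights, a lower bridge with the brass boss (top at 124 mm), an upper steel guide plate (56 x 250 mm, top at 164 mm). Origin on the table right under the vertical screw axis, z up; the parking knob stands 110 mm from the screw axis along the press's -y
- knob (a joint): angle of the parking knob, rad: at the start 0 to 0.12 = its steel stop arm (22 mm wide, 12 thick) lies under the screw's collar and holds the screw up. Grows as the knob turns anticlockwise from above, to a stop at 1.57. Needs about 0.15 N m, stays where left. The screw falls free at about 0.4; turn on past 1.2, well clear
- knob_grip (a point): middle of the knob's grey grip bar, on the knob's vertical axis, 223 mm above the table. The bar is 14 mm wide, 50 mm long, upright faces from 205 to 239 mm above the table; its long side lies along this point's y axis (which turns with the knob), so pinch it across x, from above
- collar (a joint): height of screw, collar and crank together, m: 0 = parked, negative = lower. Slides down by its own weight (about 1 kg). Freed, it rests on the boss's thread end at -0.013 to -0.017; cranked backward it climbs 8 mm a turn to -0.012, then drops to -0.020 in the thread; each forward turn then takes it 8 mm down. A hard grip on the handle holds it up; 5 N or less lets it drop
- bolt (a joint): angle of screw and crank, rad: 0 = crank points along the press's +y; grows backward (anticlockwise from above), counts on over whole turns. Starts at -0.7 to 0.7. The drop comes 1.0 to 3.7 rad backward of the start, where is not known. About 1.3 rad past the drop backward turning stops hard; forward turning before the drop binds. Needs about 0.04 N m, stays where left
- handle_mid (a point): middle of the wooden crank handle: upright round grip, 22 mm across, 50 mm long (25 mm each way), 45 mm from the screw axis, spinning freely on its pin, so it can be led round a circle with the gripper's direction kept. 251 mm above the table when parked; goes up and down with the screw. Right below it is the flat crank arm, 20 mm wide. Nothing else near reaches so high
- handle: the crank handle (see handle_mid); origin 28 mm below that point on the handle's axis
- eraser: white eraser, 55 x 24 x 13 mm, lying by the press; bystander, origin under its middle
- tape_roll: clear tape roll lying flat, 70 mm across, 18 mm high, by the press; bystander, origin under its middle
- magnifier: hand lens with wooden handle lying flat, ring 72 mm across, handle 95 mm, 12 mm high, by the press; bystander, origin under its middle
- pencil_cup: red cup, 80 mm across, with coloured pencils, 160 mm high, on the left of the table; bystander, origin under its middle
- glue_bottle: white glue bottle, 52 mm across, 140 mm high, on the right; bystander, origin under its middle
- scissors: scissors lying flat, about 125 mm long, on the right; bystander, origin under its middle

How it is judged (in metres and radians):
On the way, in this order (a step that is already met when the one before it is completed fails the run):
1. the knob is turned a quarter turn and the screw has come down onto the boss (value of joint knob above 1.2 rad and value of joint collar below -0.011 m), for 0.1 s.
2. cranked backward, the screw has dropped into the thread (value of joint collar below -0.0187 m), for 0.05 s.
At the end, for the whole second after the job is handed in: The screw stands one turn deep in the thread, 8 mm below where it dropped (about a quarter turn more or less: collar between -0.0304 and -0.0252), it is not turning, the knob is still turned out (over 1.2 rad), and the fingers hold the crank handle with more than 2 N (value of joint collar between -0.0304 and -0.0252 m and value of joint knob above 1.2 rad and contact force between the fingers and handle above 2 N and velocity of joint bolt between -0.8 and 0.8 rad/s); the arm keeps its last pose, push and grip.
It fails at once if a bystander is pushed more than 40 mm (distance of any of eraser, tape_roll, magnifier, pencil_cup, glue_bottle, scissors from where it was at the start of the episode above 0.04 m).
It also fails if it takes over 64 s, if anything falls off the work surface, if the arm or the gripper's body presses on something with over 40 N, if the wrist force passes 120 N, or if a joint passes its speed limit or range.

## Robot

A 7-joint arm with a two-finger parallel gripper is mounted at the origin on the work surface. World frame = base frame: x ahead of the robot, y to its left, z up, the work surface at z = 0. Lengths are in mm, angles in rad, forces in N, time in s.
With the tool pointing down it reaches from about 400 to 850 mm from the base axis. Payload 4.4 kg.
Tool frame: the origin (TCP) lies between the finger pads; the fingertips stand 11 mm ahead of it and the grasp point (between the pads) lies 8 mm behind it; z points along the fingers, y is the line along which they close (so a half turn about z gives the same grasp; the last joint's range is limited). The gripper opens to 94 mm and grips with 3 to 60 N. Pads are 16 mm wide; open, the fingers measure 119 mm over their backs; the gripper's body (75 mm by 177 mm) begins 78 mm behind the grasp point.
Start: joints at [1.174, 0.628, 0.038, 1.517, -0.027, 0.996, -0.02], TCP at [211.148, -614.764, 216.478] pointing down, gripper open.
Joint ranges: [-3.06, 3.06], [-0.37, 2.12], [-1.25, 1.32], [0.18, 2.47], [-1.1, 4.24], [0.23, 1.98], [-2.94, 2.94]. Speed limits (rad/s): [2.57, 2.57, 3.14, 3.14, 3.14, 3.14, 3.14].

## Interface

Orientations are given as a unit quaternion [x, y, z, w].
In Python, from bench import bot gives the robot as it stands.
- The arm moves only by the tool carry_out, never from a script. Its argument "increments" is a list of rows, each a list of 7 numbers: the shift along the tool's x, y, z each as a share of 0.2 m, from -1 to 1, then the turn, a rotation vector about the tool's x, y, z each as a share of 2 pi rad, from -1 to 1, then the finger opening in mm, from 0 to 94. A call has 1 to 12 rows; each row is the pose to reach, as a shift and turn from the pose commanded when the call began, along the tool's axes at that moment, turning the shorter way round; what a row does not reach only later rows make up. A row lasts 1/10 s, in which the tool goes at most 50 mm and 8.59 degrees, less where a joint would pass 70% of its speed; a pose out of reach is approached as far as the arm can. A call with a number of a shift or a turn outside -1 to 1 is refused whole. A call with a gripper value outside its range is refused whole. The fingers move at their own pace and stop on an object; "force" is the grip in N (left out, the last holds). Time passes only in rows, so rows that repeat a pose let the fingers close. It gives the time, the measured TCP pose, the force, the opening and the grip force at its end, in the units of the state.
- bot.observe(): the state, without advancing time (a new reading comes with each control period).
- bot.get_image(name): name is "scene" or "top" or "wrist"; returns a dict with "image" (420x560x3 uint8, red, green, blue), "depth" (420x560 float32, mm along the optical axis (not along the pixel's ray), 0 where there is no reading), "K" (3x3 intrinsics, pixels), "world_to_cam" (4x4, takes a point from world to camera coordinates). Camera axes: x right, y down, z forward; pixel columns grow to the right and rows downward; lengths in mm; the calibration is good to about 2 mm. A picture is of the moment at which its call begins.
- bot.finish_job(): hands the job in; it is judged then, once.
The state is a dict: "time_s": time; "q": joint angles; "qd": joint speeds; "tau": joint torques, N m; "tcp_pos": TCP position; "eef_rot": TCP orientation; "ft_force": force on the tool from outside, world axes, zero at the start; "ft_torque": the same for the moment, N m; "finger_gap": opening from 0.0 (shut) to 1.0 (fully open); "finger_force": force on a finger pad.
Only numpy, scipy, OpenCV 4.12 (cv2) and the standard library are available. Lean on these libraries where they do the work, as an engineer would, in place of code of your own. Each camera call takes 0.05 s, during which the arm holds its last target. There are 200 camera calls.

## Working session

There is one attempt and no reset: what is moved stays moved. The work goes in short steps, Python scripts to look and compute and a tool call to move; the robot and the scene stay as the last step left them, time stands still between calls to the robot, and variables do not carry over. Pictures are saved under pics/ and viewed, at most 10 in all, crops included, and the job is handed in when it is done.

Besides the shell and the picture viewer there is one more tool, called as name(argument=value, ...) on one line, values as JSON. carry_out: Moves the arm, as the interface text tells. Shift numbers are shares of 0.2 m and turn numbers shares of 2 pi rad, none past 1 either way. Its arguments: {"type":"object","properties":{"increments":{"type":"array"},"force":{"type":"number"}},"required":["increments"]}

```bash
mkdir -p pics; ls
python3 - <<'E'
from bench import bot
import cv2,numpy as np
s=bot.observe();print(s)
ims=[]
for n in("scene","top"):
    d=bot.get_image(n);np.savez(f"pics/{n}0.npz",**d)
    cv2.imwrite(f"pics/{n}0.png",d["image"][:,:,::-1])
    print(n,d["K"].round(1).tolist(),d["world_to_cam"].round(3).tolist())
E
```

```text
pics
{'time_s': 0.0, 'q': array([ 1.1741622 ,  0.62930929,  0.03846689,  1.51833485, -0.02700554,
        0.99630173, -0.01995397]), 'qd': array([-0.00175759, -0.00172147, -0.00208211, -0.0013077 , -0.00216697,
       -0.00090468, -0.0005449 ]), 'tau': array([ 3.28036504e-04, -5.49719238e+01,  1.14361905e+00, -1.86634576e+01,
       -5.22047805e-02,  2.37637782e-02,  1.87709256e-04]), 'tcp_pos': array([ 210.95148251, -614.1493565 ,  215.58903844]), 'eef_rot': array([ 9.86347409e-01,  1.64675279e-01, -1.66596516e-04, -9.02023713e-04]), 'ft_force': array([-0.65030874,  0.13537235, -0.89458131]), 'ft_torque': array([-4.90221635e-05,  4.35732009e-03, -5.25978242e-02]), 'finger_force': 0.0, 'finger_gap': 1.0000058157554161}
scene [[475.4, 0.0, 281.2], [0.0, 475.4, 212.5], [0.0, 0.0, 1.0]] [[0.754, 0.656, 0.024, -470.453], [0.387, -0.415, -0.823, -89.757], [-0.53, 0.63, -0.567, 1472.757], [0.0, 0.0, 0.0, 1.0]]
top [[524.0, 0.0, 286.2], [0.0, 524.0, 213.5], [0.0, 0.0, 1.0]] [[0.003, -1.0, 0.001, 11.843], [-0.996, -0.003, -0.085, 583.908], [0.085, -0.001, -0.996, 1358.073], [0.0, 0.0, 0.0, 1.0]]
```

View pics/scene0.png

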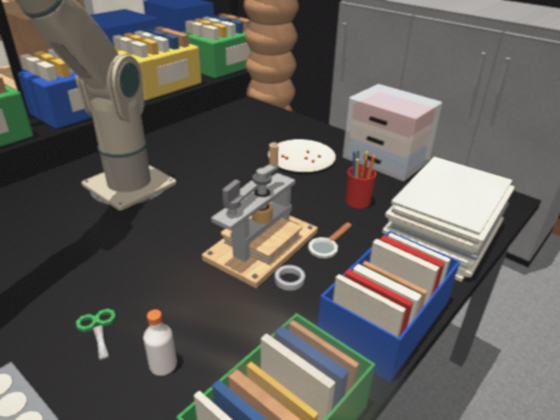

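View pics/top0.png

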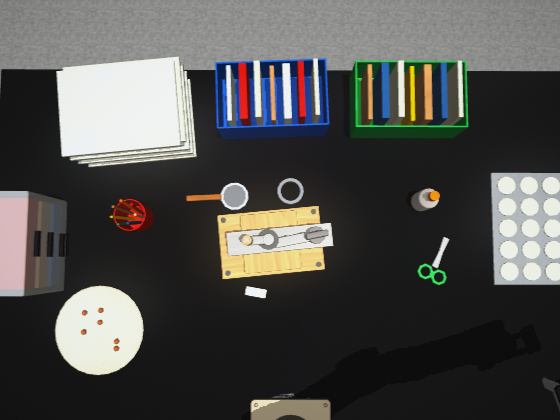

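The scene view shows the press at about (262,225). In the top view the handle is near (247,239), the screw collar near (269,239) and the knob near (316,235). Next I'll measure them from depth.

```bash
cat > h.py <<'E'
import numpy as np,cv2
def cloud(d):
    K,T,z=d["K"],d["world_to_cam"],d["depth"].astype(float)
    v,u=np.mgrid[:z.shape[0],:z.shape[1]]
    P=np.stack([(u-K[0,2])/K[0,0]*z,(v-K[1,2])/K[1,1]*z,z],-1)
    W=(P-T[:3,3])@T[:3,:3]
    W[z<=0]=np.nan
    return W
E
python3 - <<'E'
from h import *
d=dict(np.load("pics/top0.npz"));W=cloud(d)
R=W[195:290,205:345].reshape(-1,3)
def rect(lo,hi,name,f=None):
    m=(R[:,2]>lo)&(R[:,2]<hi)
    if f is not None:m&=f
    p=R[m]
    if len(p)<4:print(name,len(p));return
    r=cv2.minAreaRect(p[:,:2].astype(np.float32));print(name,len(p),"mean",p.mean(0).round(1),"rect",np.round(r[0],1),np.round(r[1],1),round(r[2],1))
rect(10,30,"base");rect(155,172,"plate")
yk=R[:,1]
for lo,hi in((175,200),(200,245),(225,245),(245,300)):
    rect(lo,hi,f"{lo}-{hi} left",yk>-10);rect(lo,hi,f"{lo}-{hi} right",yk<=-40)
    rect(lo,hi,f"{lo}-{hi} mid",(yk>-10)&(yk<30))
i=d["image"][195:290,205:345,::-1]
s=dict(np.load("pics/scene0.npz"))["image"][150:290,195:325,::-1]
cv2.imwrite("pics/c0.png",np.hstack([cv2.resize(i,(500,340),interpolation=3),cv2.resize(s,(300,340),interpolation=3)]))
E
```

```text
base 2578 mean [510.7  64.4  19. ] rect [517.3  69.5] [263.2 299.2] 5.6
plate 1466 mean [510.8  38.4 163.3] rect [512.  29.] [ 56.  250.1] 5.7
175-200 left 160 mean [507.2  11.6 197.2] rect [507.6  21.3] [61.5 33. ] 85.8
175-200 right 6 mean [524.3 -45.4 199. ] rect [521.1 -43.9] [11.7 28.2] 74.6
175-200 mid 150 mean [507.7  10.1 197.2] rect [507.5  10.1] [22.3 43. ] 10.8
200-245 left 409 mean [508.4  56.1 215. ] rect [507.9  46.5] [104.6  44.7] 79.0
200-245 right 229 mean [519.7 -57.9 221.1] rect [519.6 -60.2] [36.8 38.8] 0.5
200-245 mid 25 mean [504.4  12.5 201.2] rect [507.4  10.5] [20.2 42.6] 9.6
225-245 left 38 mean [507.1  64.5 227.5] rect [508.7  71. ] [21.2 56.5] 5.6
225-245 right 113 mean [521.1 -59.5 237.9] rect [521.4 -59.7] [13.9 39.5] 11.6
225-245 mid 0
245-300 left 86 mean [506.   97.9 273.2] rect [506.4  98.4] [19.6 20.4] 0.4
245-300 right 0
245-300 mid 0
```

View pics/c0.png

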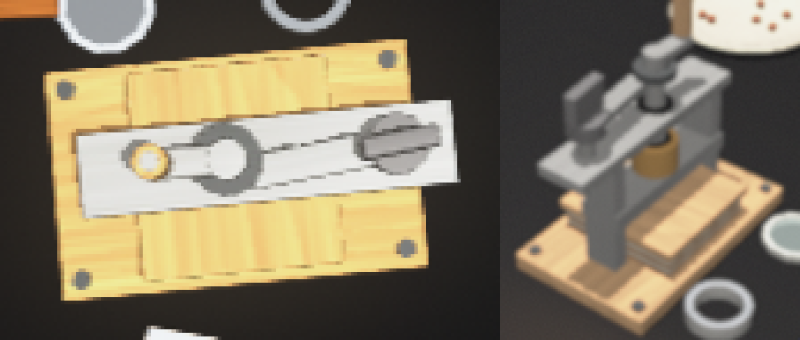

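```bash
cat >> h.py <<'E'
from scipy.spatial.transform import Rotation as Ro
def inc(s,xyz,theta=None):
    """move numbers (tool axes) from measured state to xyz (mm), tool down with tool x at yaw theta"""
    R=Ro.from_quat(s["eef_rot"])
    d=R.inv().apply(np.array(xyz)-s["tcp_pos"])/200
    if theta is None: return d.round(4)
    G=Ro.from_euler("z",theta)*Ro.from_quat([1,0,0,0])
    return d.round(4),((R.inv()*G).as_rotvec()/(2*np.pi)).round(4)
E
python3 - <<'E'
from h import *
from bench import bot
for n,(a,b,c,e) in (("top",(195,290,205,345)),("scene",(150,290,195,325))):
    d=dict(np.load(f"pics/{n}0.npz"));W=cloud(d)
    R=W[a:b,c:e].reshape(-1,3)
    for nm,zl,zh,y0,y1 in(("knob",228,245,-100,-15),("handle",255,290,60,140),("collar",194,205,10,100),("collar?",205,212,10,100)):
        p=R[(R[:,2]>zl)&(R[:,2]<zh)&(R[:,1]>y0)&(R[:,1]<y1)]
        if len(p)<5: print(n,nm,len(p));continue
        r=cv2.minAreaRect(p[:,:2].astype(np.float32));print(n,nm,len(p),p.mean(0).round(1),"rect",np.round(r[0],1),np.round(r[1],1),round(r[2],1),"z",np.percentile(p[:,2],[5,50,95]).round(1))
print(inc(bot.observe(),[521,-55,340],1.77))
E
```

```text
top knob 141 [520.2 -54.8 237.6] rect [520.4 -55. ] [13.9 49.1] 11.6 z [234.  237.9 241.4]
top handle 84 [506.1  98.1 273.7] rect [506.4  98.4] [19.6 20.4] 0.4 z [269.6 274.1 277.9]
top collar 113 [505.2  26.6 199.2] rect [509.1  39. ] [43.5 54.9] 0.3 z [195.4 198.9 204.7]
top collar? 151 [509.3  49.9 208. ] rect [509.   52.4] [43.6 40.8] 1.3 z [205.3 208.  210.9]
scene knob 137 [526.  -60.6 235.7] rect [523.4 -57.3] [16.  51.2] 7.1 z [229.1 237.  239.6]
scene handle 30 [513.3  91.2 259.8] rect [513.3  91.7] [18.9 11.5] 42.4 z [255.2 259.3 264.9]
scene collar 98 [515.5  31.4 199.7] rect [515.4  40.3] [61.8 28.4] 65.8 z [196.5 199.2 204.4]
scene collar? 109 [516.5  46.3 207.9] rect [514.4  50.1] [44.3 39.2] 39.7 z [205.9 207.7 211. ]
(array([ 2.3743, -2.1421, -0.6181]), array([-2.000e-04, -2.000e-04, -2.291e-01]))
```

carry_out(increments=[[0.2,-0.2,-0.4,0,0,0,60],[0.5,-0.45,-0.6,0,0,0,60],[0.8,-0.75,-0.6,0,0,0,60],[1,-0.95,-0.6,0,0,0,60],[1,-0.95,-0.6,0,0,0,60],[1,-0.95,-0.6,0,0,0,60]], force=40)

```text
time_s: 0.7
tcp_pos: [333.2, -379.4, 334.0]
eef_rot: [0.986, 0.165, -0.0, -0.0]
ft_force: [1.0, -0.8, 0.1]
finger_gap: 0.641
finger_force: 0.0
```

carry_out(increments=[[0.2,-0.2,0,0,0,0,60],[0.4,-0.4,0,0,0,0,60],[0.7,-0.65,0,0,0,0,60],[0.95,-0.9,0,0,0,0,60],[1,-0.95,0,0,0,0,60],[1,-0.95,0,0,0,0,60]])

```text
time_s: 1.3
tcp_pos: [461.6, -132.1, 333.7]
eef_rot: [0.986, 0.167, 0.0, -0.001]
ft_force: [-0.2, -0.2, -0.3]
finger_gap: 0.64
finger_force: 0.0
```

Run:
```python
from h import *
from bench import bot
s=bot.observe();print(s["time_s"],s["tcp_pos"],s["q"].round(2),inc(s,[520.4,-55,290],1.77))
```

```text
1.3 [ 461.64874636 -132.06939389  333.72005118] [ 0.33  0.26 -0.15  1.8   0.04  1.09 -1.06] (array([ 0.4042, -0.2664,  0.2195]), array([-1.000e-04, -3.000e-04, -2.282e-01]))
```

carry_out(increments=[[0.2,-0.13,0,0,0,-0.03,60],[0.4,-0.266,0,0,0,-0.06,60],[0.404,-0.266,0,0,0,-0.1,60],[0.404,-0.266,0,0,0,-0.13,60],[0.404,-0.266,0,0,0,-0.16,60],[0.404,-0.266,0,0,0,-0.19,60],[0.404,-0.266,0.1,0,0,-0.22,60],[0.404,-0.266,0.2,0,0,-0.228,60],[0.404,-0.266,0.22,0,0,-0.228,60],[0.404,-0.266,0.22,0,0,-0.228,60],[0.404,-0.266,0.22,0,0,-0.228,60],[0.404,-0.266,0.22,0,0,-0.228,60]])

```text
time_s: 2.5
tcp_pos: [519.3, -60.3, 289.7]
eef_rot: [0.637, 0.771, -0.0, -0.0]
ft_force: [-0.1, 0.2, 0.7]
finger_gap: 0.641
finger_force: 0.0
```

Run:
```python
from h import *
from bench import bot
s=bot.observe();print(s["time_s"],s["tcp_pos"],s["q"].round(2),inc(s,[520.4,-55,220],1.77))
d=bot.get_image("wrist");cv2.imwrite("pics/w1.png",d["image"][:,:,::-1])
W=cloud(d).reshape(-1,3)
p=W[(W[:,2]>230)&(W[:,2]<246)&(abs(W[:,0]-520)<45)&(abs(W[:,1]+55)<40)]
print(len(p));r=cv2.minAreaRect(p[:,:2].astype(np.float32));print(r,p.mean(0))
```

```text
2.5 [519.29782017 -60.34575764 289.66213938] [ 0.4   0.4  -0.48  1.76  0.21  1.04  0.04] (array([0.0251, 0.0105, 0.3483]), array([-0.    , -0.    , -0.0014]))
1276
((520.5698852539062, -55.3385124206543), (13.596808433532715, 50.20546340942383), 11.381440162658691) [520.35019524 -53.43411203 237.21658618]
```

View pics/w1.png

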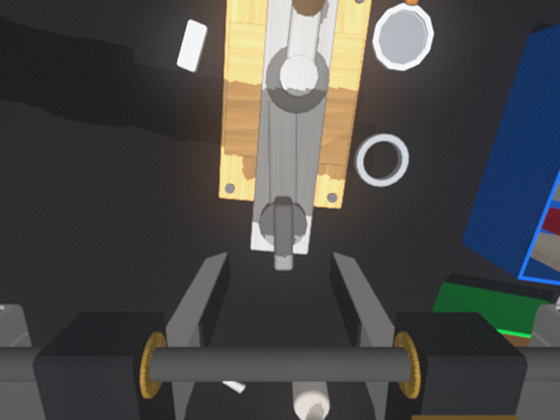

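The wrist view shows the knob bar at (283,232), centred between the fingers and aligned. It agrees with the top camera to within 0.5 mm, so I'll descend and grip.

carry_out(increments=[[0.025,0.009,0,0,0,-0.001,50],[0.025,0.009,0.12,0,0,-0.001,50],[0.025,0.009,0.25,0,0,-0.001,50],[0.025,0.009,0.345,0,0,-0.001,50],[0.025,0.009,0.345,0,0,-0.001,50],[0.025,0.009,0.345,0,0,-0.001,5],[0.025,0.009,0.345,0,0,-0.001,5],[0.025,0.009,0.345,0,0,-0.001,5],[0.025,0.009,0.345,0,0,-0.001,5],[0.025,0.009,0.345,0,0,-0.001,5],[0.025,0.009,0.345,0,0,-0.001,5],[0.025,0.009,0.345,0,0,-0.001,5]], force=40)

```text
time_s: 3.75
tcp_pos: [520.8, -55.0, 221.3]
eef_rot: [0.634, 0.774, 0.0, 0.001]
ft_force: [0.4, -0.2, 3.2]
finger_gap: 0.146
finger_force: 40.0
```

Gripped at 13.7 mm. Now the quarter turn: about 1.45 rad anticlockwise, which is negative about tool z.

carry_out(increments=[[0,0,0,0,0,-0.022,5],[0,0,0,0,0,-0.044,5],[0,0,0,0,0,-0.066,5],[0,0,0,0,0,-0.088,5],[0,0,0,0,0,-0.11,5],[0,0,0,0,0,-0.132,5],[0,0,0,0,0,-0.154,5],[0,0,0,0,0,-0.176,5],[0,0,0,0,0,-0.198,5],[0,0,0,0,0,-0.22,5],[0,0,0,0,0,-0.226,5],[0,0,0,0,0,-0.226,5]])

```text
time_s: 4.95
tcp_pos: [519.9, -56.2, 221.3]
eef_rot: [-0.024, 1.0, -0.001, -0.0]
ft_force: [-1.7, -2.5, 7.6]
finger_gap: 0.146
finger_force: 40.0
```

carry_out(increments=[[0,0,0,0,0,0,5],[0,0,0,0,0,0,45],[0,0,0,0,0,0,45],[0,0,0,0,0,0,45],[0,0,0,0,0,0,45],[0,0,-0.2,0,0,0,45],[0,0,-0.4,0,0,0,45],[0,0,-0.5,0,0,0,45],[0,0,-0.5,0,0,0,45],[0,0,-0.5,0,0,0,45]])

```text
time_s: 5.95
tcp_pos: [519.9, -55.1, 320.4]
eef_rot: [-0.024, 1.0, -0.0, -0.0]
ft_force: [-0.2, -0.3, -0.7]
finger_gap: 0.48
finger_force: 0.0
```

```bash
cat >> h.py <<'E'
def box(W,zl,zh,x0,x1,y0,y1):
    R=W.reshape(-1,3);p=R[(R[:,2]>zl)&(R[:,2]<zh)&(R[:,1]>y0)&(R[:,1]<y1)&(R[:,0]>x0)&(R[:,0]<x1)]
    if len(p)<5: return len(p)
    r=cv2.minAreaRect(p[:,:2].astype(np.float32))
    return len(p),np.round(r[0],1),np.round(r[1],1),round(r[2],1),np.percentile(p[:,2],[5,50,95]).round(1)
E
python3 - <<'E'
from h import *
from bench import bot
s=bot.observe();print(s["time_s"],s["tcp_pos"],s["eef_rot"].round(3),s["q"].round(2))
for n in("top","wrist","scene"):
    d=bot.get_image(n);np.savez(f"pics/{n}2.npz",**d);W=cloud(d)
    print(n,"knob",box(W,228,245,470,570,-100,-15),"handle",box(W,236,275,470,550,40,130),"collar",box(W,186,203,480,540,30,80))
    if n!="scene":cv2.imwrite(f"pics/{n}2.png",d["image"][:,:,::-1])
a=cv2.imread("pics/top2.png")[150:330,160:400];b=cv2.imread("pics/wrist2.png")
cv2.imwrite("pics/c2.png",np.hstack([cv2.resize(a,(400,300)),cv2.resize(b,(400,300))]))
E
```

```text
5.95 [519.91826899 -55.13623001 320.44917969] [-0.024  1.    -0.    -0.   ] [ 0.67  0.46 -0.92  1.71  0.39  1.18  1.27]
top knob 0 handle (80, array([506. ,  98.1]), array([19.8, 20.1]), 46.2, array([251.7, 258.4, 262.1])) collar (144, array([509.4,  58.7]), array([44. , 38.9]), 0.2, array([188.4, 192.2, 199. ]))
wrist knob (1009, array([520.5, -55.3]), array([49.5, 13.6]), 2.4, array([235.1, 237.4, 238.6])) handle (1079, array([506.2,  98.3]), array([21.9, 21.1]), 50.5, array([238.7, 256.5, 260.3])) collar (1129, array([509.7,  54.4]), array([47.2, 45. ]), 85.7, array([189.5, 191.5, 199.9]))
scene knob (145, array([524.1, -58.2]), array([50.2, 14.4]), 2.1, array([228.9, 236.8, 239.8])) handle (104, array([510.6,  94.6]), array([19.7, 18.2]), 32.9, array([237.5, 251. , 261.2])) collar (159, array([515.4,  47.5]), array([43.6, 41.8]), 36.8, array([186.9, 192.3, 201.4]))
```

View pics/c2.png

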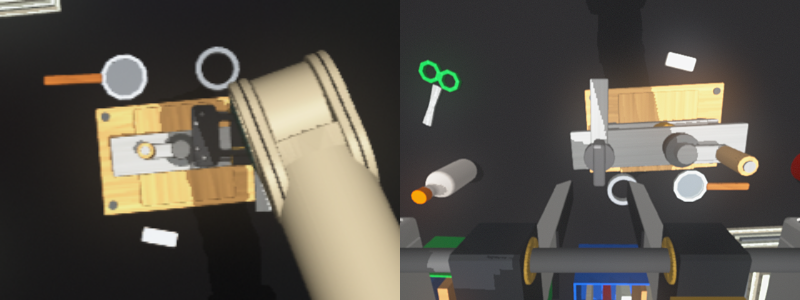

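The knob bar now lies at 92.4°, which puts the knob at about 1.5 rad. The collar is about 16 mm lower, and the handle is at (506.2, 98.3) with its top near 260. Next I move above the handle with light grip set.

Run:
```python
from h import *
from bench import bot
s=bot.observe();print(inc(s,[506.2,98.3,320],1.67))
```

```text
(array([ 0.0287,  0.7697, -0.0025]), array([-0.0003, -0.0004,  0.2419]))
```

carry_out(increments=[[0.003,0.1,0,0,0,0.022,45],[0.006,0.2,0,0,0,0.044,45],[0.01,0.3,0,0,0,0.066,45],[0.015,0.4,0,0,0,0.088,45],[0.019,0.5,0,0,0,0.11,45],[0.022,0.6,0,0,0,0.132,45],[0.026,0.7,0,0,0,0.154,45],[0.029,0.77,0,0,0,0.176,45],[0.029,0.77,0,0,0,0.198,45],[0.029,0.77,0,0,0,0.22,45],[0.029,0.77,0,0,0,0.242,45],[0.029,0.77,0,0,0,0.242,45]], force=4.5)

```text
time_s: 7.3
tcp_pos: [506.5, 98.5, 319.8]
eef_rot: [0.672, 0.741, -0.001, -0.0]
ft_force: [-0.9, -0.2, 0.4]
finger_gap: 0.478
finger_force: 0.0
```

Run:
```python
from h import *
from bench import bot
s=bot.observe();print(s["time_s"],s["tcp_pos"],s["q"].round(2),inc(s,[506.2,98.3,230],1.67))
for n in("wrist","scene"):
    d=bot.get_image(n);W=cloud(d)
    print(n,"handle",box(W,245,275,470,550,40,130),"collar",box(W,186,203,480,540,20,60))
```

```text
7.3 [506.47115461  98.53321233 319.82075885] [ 0.15  0.37 -0.55  1.73  0.21  1.11 -0.37] (array([-0.0008, -0.0006,  0.4491]), array([-0.0003,  0.0001, -0.0001]))
wrist handle (715, array([506.6,  99.3]), array([20.9, 21.1]), 49.9, array([248.4, 257.6, 260.6])) collar (445, array([509.9,  45.7]), array([28.4, 45.3]), 89.8, array([190.5, 191.7, 192.9]))
scene handle (73, array([510.2,  94.5]), array([20.2, 19.4]), 30.8, array([246.6, 255.5, 261. ])) collar (138, array([514.5,  41.9]), array([46.1, 30.1]), 11.1, array([186.8, 192.1, 201. ]))
```

carry_out(increments=[[0,0,0.15,0,0,0,45],[0,0,0.3,0,0,0,45],[0,0,0.4,0,0,0,45],[0,0,0.45,0,0,0,45],[0,0,0.45,0,0,0,45],[0,0,0.45,0,0,0,10],[0,0,0.45,0,0,0,10],[0,0,0.45,0,0,0,10],[0,0,0.45,0,0,0,10],[0,0,0.45,0,0,0,10],[0,0,0.45,0,0,0,10],[0,0,0.45,0,0,0,10]], force=4.5)

```text
time_s: 8.6
tcp_pos: [507.9, 98.8, 231.3]
eef_rot: [0.672, 0.741, 0.001, 0.001]
ft_force: [2.4, -0.7, 3.0]
finger_gap: 0.235
finger_force: 4.5
```

```bash
cat >> h.py <<'E'
C=np.array([509.7,54.4])
def arc(s,a0,angs,r=45.):
    """rows (tool axes, shares) leading the handle round C from crank yaw a0 by angs"""
    R=Ro.from_quat(s["eef_rot"])
    p=lambda a:np.array([C[0]+r*np.cos(a),C[1]+r*np.sin(a),0])
    return [(R.inv().apply(p(a0+a)-p(a0))/200).round(3).tolist() for a in angs]
E
python3 - <<'E'
from h import *
from bench import bot
s=bot.observe();t=s["tcp_pos"];print(s["time_s"],t,s["ft_force"].round(1),s["finger_gap"]*94,s["finger_force"])
v=t[:2]-C;a0=np.arctan2(v[1],v[0]);print("a0",a0,np.hypot(*v))
for n in("wrist","scene"):
    d=bot.get_image(n);W=cloud(d)
    print(n,"collar",box(W,180,200,480,540,20,55))
for a,r in zip(np.arange(.1,1.21,.1),arc(s,a0,np.arange(.1,1.21,.1))):print(round(a,1),r)
E
```

```text
8.6 [507.93085289  98.76051723 231.31913646] [ 2.4 -0.7  3. ] 22.07258996787479 4.5063187927007675
a0 1.6106563231424902 44.39578099594552
wrist collar (174, array([513.2,  43.8]), array([33.4, 21.1]), 2.6, array([190. , 191.3, 192.1]))
scene collar (137, array([512.7,  41.3]), array([46.7, 25.1]), 2.6, array([183.5, 191.6, 197.7]))
0.1 [0.0, -0.022, -0.0]
0.2 [-0.002, -0.045, -0.0]
0.3 [-0.006, -0.067, -0.0]
0.4 [-0.013, -0.089, -0.0]
0.5 [-0.021, -0.109, -0.0]
0.6 [-0.032, -0.129, -0.0]
0.7 [-0.044, -0.148, -0.0]
0.8 [-0.059, -0.165, -0.0]
0.9 [-0.075, -0.181, -0.0]
1.0 [-0.092, -0.195, -0.0]
1.1 [-0.111, -0.207, -0.0]
1.2 [-0.131, -0.218, -0.001]
```

carry_out(increments=[[0,-0.022,0,0,0,0,10],[-0.002,-0.045,0,0,0,0,10],[-0.006,-0.067,0,0,0,0,10],[-0.013,-0.089,0,0,0,0,10],[-0.021,-0.109,0,0,0,0,10],[-0.032,-0.129,0,0,0,0,10],[-0.044,-0.148,0,0,0,0,10],[-0.059,-0.165,0,0,0,0,10],[-0.075,-0.181,0,0,0,0,10],[-0.083,-0.188,0,0,0,0,10],[-0.083,-0.188,0,0,0,0,10]])

```text
time_s: 9.8
tcp_pos: [470.8, 77.8, 230.7]
eef_rot: [0.672, 0.741, -0.0, -0.0]
ft_force: [1.5, -1.6, -7.5]
finger_gap: 0.235
finger_force: 4.5
```

```bash
cat > chk.py <<'E'
from h import *
from bench import bot
import sys
s=bot.observe();t=s["tcp_pos"];print(s["time_s"],t.round(1),s["ft_force"].round(1),s["finger_gap"]*94,s["finger_force"])
v=t[:2]-C;a0=np.arctan2(v[1],v[0]);print("a0",a0,np.hypot(*v))
for n in("wrist","scene","top"):
    d=bot.get_image(n);W=cloud(d);cv2.imwrite(f"pics/{n}_{s['time_s']:.2f}.png",d["image"][:,:,::-1])
    print(n,"collar",box(W,172,200,485,535,30,80))
angs=np.array(eval(sys.argv[1]))
for a,r in zip(angs,arc(s,a0,angs)):print(round(a,2),r)
E
python3 chk.py "np.arange(.1,1.01,.1)"
```

```text
9.8 [470.8  77.8 230.7] [ 1.5 -1.6 -7.5] 22.116402759528082 4.49806060642004
a0 2.599716929082163 45.39830899692405
wrist collar (1032, array([519.6,  62.9]), array([19.3, 44.3]), 40.8, array([186.7, 193. , 195.2]))
scene collar (174, array([514. ,  49.9]), array([43.3, 41. ]), 37.2, array([174.5, 192.9, 198.7]))
top collar (104, array([514.6,  43.4]), array([44.6, 22.1]), 25.2, array([189.7, 193.6, 197.6]))
0.1 [-0.019, -0.013, 0.0]
0.2 [-0.039, -0.023, 0.0]
0.3 [-0.059, -0.032, 0.0]
0.4 [-0.081, -0.038, 0.0]
0.5 [-0.103, -0.042, 0.0]
0.6 [-0.125, -0.044, 0.0]
0.7 [-0.148, -0.044, 0.0]
0.8 [-0.17, -0.042, 0.0]
0.9 [-0.192, -0.037, 0.0]
1.0 [-0.214, -0.03, 0.0]
```

carry_out(increments=[[-0.019,-0.013,0,0,0,0,10],[-0.039,-0.023,0,0,0,0,10],[-0.059,-0.032,0,0,0,0,10],[-0.081,-0.038,0,0,0,0,10],[-0.081,-0.038,0,0,0,0,10]], force=3)

```text
time_s: 10.45
tcp_pos: [465.4, 61.2, 231.4]
eef_rot: [0.672, 0.741, 0.0, 0.0]
ft_force: [0.9, 0.2, 1.5]
finger_gap: 0.236
finger_force: 3.0
```

```bash
python3 chk.py "np.arange(.1,.61,.1)"
```

```text
10.45 [465.4  61.2 231.4] [0.9 0.2 1.5] 22.16724219828796 3.0000465363264084
a0 2.9903242339045484 44.830135626525355
wrist collar (1387, array([513. ,  56.6]), array([37.3, 46.3]), 29.9, array([186.7, 192.9, 195.8]))
scene collar (170, array([515.,  49.]), array([42.7, 40.9]), 43.6, array([175.7, 192.9, 198.8]))
top collar (21, array([517.2,  35.2]), array([22.7,  5.2]), 26.8, array([190.8, 193.6, 196.4]))
0.1 [-0.022, -0.004, -0.0]
0.2 [-0.044, -0.007, 0.0]
0.3 [-0.067, -0.007, 0.0]
0.4 [-0.089, -0.004, 0.0]
0.5 [-0.111, 0.0, 0.0]
0.6 [-0.133, 0.007, 0.0]
```

carry_out(increments=[[-0.022,-0.004,0,0,0,0,10],[-0.044,-0.007,0,0,0,0,10],[-0.067,-0.007,0,0,0,0,10],[-0.089,-0.004,0,0,0,0,10],[-0.111,0,0,0,0,0,10],[-0.133,0.007,0,0,0,0,10],[-0.133,0.007,0,0,0,0,10]], force=3)

```text
time_s: 11.3
tcp_pos: [468.7, 33.8, 230.4]
eef_rot: [0.672, 0.741, -0.001, -0.0]
ft_force: [-1.2, 0.3, 3.6]
finger_gap: 0.236
finger_force: 3.0
```

```bash
python3 chk.py "np.arange(.1,.61,.1)"
```

```text
11.3 [468.7  33.8 230.4] [-1.2  0.3  3.6] 22.138822910765427 3.000684678554535
a0 -2.6755131525800193 45.90266793772659
wrist collar (1787, array([511.1,  55.1]), array([41.8, 46. ]), 36.1, array([188.7, 193.4, 195.2]))
scene collar (174, array([514.3,  46.2]), array([52.7, 38.8]), 61.0, array([174.8, 193.5, 198.3]))
top collar 2
0.1 [-0.021, 0.009, 0.0]
0.2 [-0.04, 0.02, 0.0]
0.3 [-0.058, 0.033, -0.0]
0.4 [-0.075, 0.048, -0.0]
0.5 [-0.091, 0.065, -0.0]
0.6 [-0.104, 0.082, -0.0]
```

Collar is at 193.5 and still climbing, about 2 rad in. I'll go on in smaller steps.

carry_out(increments=[[-0.021,0.009,0,0,0,0,10],[-0.04,0.02,0,0,0,0,10],[-0.058,0.033,0,0,0,0,10],[-0.075,0.048,0,0,0,0,10],[-0.075,0.048,0,0,0,0,10]], force=3)

```text
time_s: 11.95
tcp_pos: [478.6, 18.2, 230.0]
eef_rot: [0.672, 0.741, -0.003, -0.0]
ft_force: [-2.5, -4.4, -0.9]
finger_gap: 0.22
finger_force: 2.2
```

```bash
python3 chk.py "np.arange(.1,.61,.1)"
```

```text
11.95 [478.6  18.2 230. ] [-2.5 -4.4 -0.9] 20.63940700775371 2.2302623838186264
a0 -2.2812426330226647 47.758135687754624
wrist collar (1891, array([511.1,  54.8]), array([42.4, 45.8]), 33.5, array([191.1, 193.4, 194.7]))
scene collar (169, array([514.9,  47.9]), array([50.6, 37.6]), 62.3, array([174.9, 193.3, 198.6]))
top collar 0
0.1 [-0.015, 0.016, -0.0]
0.2 [-0.029, 0.034, -0.0]
0.3 [-0.041, 0.053, -0.0]
0.4 [-0.051, 0.073, -0.0]
0.5 [-0.059, 0.094, -0.0]
0.6 [-0.065, 0.116, -0.0]
```

```bash
ls pics
python3 - <<'E'
from h import *
a=cv2.imread("pics/wrist_11.95.png");b=cv2.imread("pics/scene_11.95.png")[130:280,180:340]
cv2.imwrite("pics/c3.png",np.hstack([cv2.resize(a,(480,360)),cv2.resize(b,(320,360),interpolation=3)]))
E
```

```text
c0.png
c2.png
scene0.npz
scene0.png
scene2.npz
scene_10.45.png
scene_11.30.png
scene_11.95.png
scene_9.80.png
top0.npz
top0.png
top2.npz
top2.png
top_10.45.png
top_11.30.png
top_11.95.png
top_9.80.png
w1.png
wrist2.npz
wrist2.png
wrist_10.45.png
wrist_11.30.png
wrist_11.95.png
wrist_9.80.png
```

View pics/c3.png

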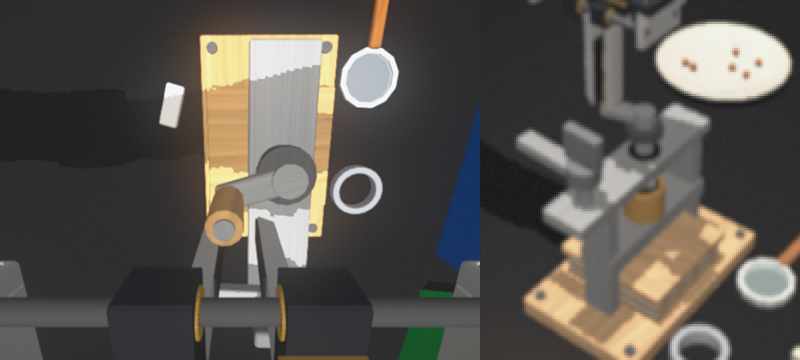

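The wrist view shows the handle at (224,230), slipped out past the finger edge. I'll lift clear, measure the handle again, and regrip with the fingers closing tangentially so the pads push it.

carry_out(increments=[[0,0,0,0,0,0,45],[0,0,0,0,0,0,45],[0,0,0,0,0,0,45],[0,0,-0.2,0,0,0,45],[0,0,-0.4,0,0,0,45],[0,0,-0.4,0,0,-0.022,45],[0,0,-0.4,0,0,-0.022,45]], force=4)

```text
time_s: 12.8
tcp_pos: [480.9, 21.7, 311.8]
eef_rot: [0.618, 0.786, 0.001, 0.001]
ft_force: [-0.4, 0.2, 0.4]
finger_gap: 0.482
finger_force: 0.0
```

Run:
```python
from h import *
from bench import bot
s=bot.observe();print(s["time_s"],s["tcp_pos"],s["q"].round(2))
for n in("wrist","scene"):
    d=bot.get_image(n);W=cloud(d)
    print(n,"handle",box(W,250,275,445,530,0,80),"collar",box(W,186,203,495,530,30,80))
```

```text
12.8 [480.87671829  21.73468104 311.831863  ] [ 0.34  0.32 -0.59  1.83  0.2   1.05 -0.09]
wrist handle (769, array([466.5,  41.9]), array([21.1, 20.8]), 31.6, array([255. , 259.8, 262.7])) collar (858, array([512.6,  54.2]), array([34.7, 45.4]), 1.3, array([192.4, 193.6, 195.3]))
scene handle (66, array([470.9,  37.6]), array([20.6, 19.2]), 24.9, array([250.6, 258.4, 263.7])) collar (130, array([517.2,  50.4]), array([46.1, 32.3]), 66.3, array([188.7, 194.7, 201.6]))
```

Run:
```python
from h import *
from bench import bot
s=bot.observe();print(inc(s,[466.5,41.9,312],0.3))
```

```text
(array([ 0.1159, -0.0409, -0.0083]), array([-2.000e-04,  0.000e+00,  2.395e-01]))
```

carry_out(increments=[[0.05,-0.02,0,0,0,0.022,45],[0.116,-0.041,0,0,0,0.044,45],[0.116,-0.041,0,0,0,0.066,45],[0.116,-0.041,0,0,0,0.088,45],[0.116,-0.041,0,0,0,0.11,45],[0.116,-0.041,0,0,0,0.132,45],[0.116,-0.041,0,0,0,0.154,45],[0.116,-0.041,0,0,0,0.176,45],[0.116,-0.041,0,0,0,0.198,45],[0.116,-0.041,0,0,0,0.22,45],[0.116,-0.041,0,0,0,0.24,45],[0.116,-0.041,0,0,0,0.24,45]])

```text
time_s: 14.1
tcp_pos: [466.2, 41.9, 309.8]
eef_rot: [0.989, 0.148, -0.001, -0.0]
ft_force: [-0.4, -0.0, -0.3]
finger_gap: 0.479
finger_force: 0.0
```

Run:
```python
from h import *
from bench import bot
s=bot.observe();print(s["tcp_pos"],s["q"].round(2),inc(s,[466.5,41.9,231],0.3))
d=bot.get_image("wrist");W=cloud(d);print(box(W,250,275,445,530,0,80))
```

```text
[466.24102483  41.88927849 309.83378535] [ 0.07  0.27 -0.28  1.86  0.09  1.02 -1.52] (array([0.0021, 0.0005, 0.3942]), array([-0.0001,  0.0003, -0.0004]))
(751, array([466.9,  41.6]), array([21. , 21.1]), 65.5, array([253.4, 259.6, 262.6]))
```

carry_out(increments=[[0.003,0,0.15,0,0,0,45],[0.003,0,0.3,0,0,0,45],[0.003,0,0.394,0,0,0,45],[0.003,0,0.394,0,0,0,45],[0.003,0,0.394,0,0,0,10],[0.003,0,0.394,0,0,0,10],[0.003,0,0.394,0,0,0,10],[0.003,0,0.394,0,0,0,10],[0.003,0,0.394,0,0,0,10],[0.003,0,0.394,0,0,0,10],[0.003,0,0.394,0,0,0,10]], force=4)

```text
time_s: 15.25
tcp_pos: [468.1, 42.0, 232.7]
eef_rot: [0.989, 0.149, 0.001, 0.0]
ft_force: [-0.5, -1.9, 5.1]
finger_gap: 0.239
finger_force: 4.0
```

```bash
python3 chk.py "np.arange(.1,.61,.1)"
```

```text
15.25 [468.1  42.  232.7] [-0.5 -1.9  5.1] 22.47133366774674 4.0005948767066
a0 -2.8511791631310452 43.38764918256725
wrist collar (2143, array([511.3,  54.5]), array([42.2, 45.3]), 15.4, array([192.1, 193.3, 194.5]))
scene collar (173, array([515.5,  47.6]), array([49.7, 37.7]), 57.4, array([174.4, 193.1, 199.1]))
top collar (5, array([527.6,  49.2]), array([30.9,  4.5]), 77.0, array([189.7, 192.9, 194.8]))
0.1 [0.001, 0.022, 0.0]
0.2 [0.004, 0.045, 0.0]
0.3 [0.009, 0.067, 0.0]
0.4 [0.017, 0.088, 0.0]
0.5 [0.027, 0.108, 0.0]
0.6 [0.038, 0.127, 0.0]
```

carry_out(increments=[[0.001,0.022,0,0,0,-0.016,10],[0.004,0.045,0,0,0,-0.032,10],[0.009,0.067,0,0,0,-0.048,10],[0.017,0.088,0,0,0,-0.064,10],[0.027,0.108,0,0,0,-0.08,10],[0.027,0.108,0,0,0,-0.08,10]], force=4)

```text
time_s: 16.0
tcp_pos: [478.4, 22.7, 231.1]
eef_rot: [0.921, 0.39, -0.001, -0.001]
ft_force: [0.7, 0.3, -5.5]
finger_gap: 0.233
finger_force: 4.0
```

```bash
python3 chk.py "np.arange(.1,.61,.1)"
```

```text
16.0 [478.4  22.7 231.1] [ 0.7  0.3 -5.5] 21.932682783397002 3.997400254011154
a0 -2.350270718109377 44.542339844760754
wrist collar (2188, array([510.8,  55.3]), array([42.6, 45.7]), 46.8, array([193.3, 194.6, 195.7]))
scene collar (157, array([519.7,  50.2]), array([46.2, 31. ]), 73.1, array([174.3, 193.7, 198. ]))
top collar 0
0.1 [0.001, 0.022, -0.0]
0.2 [0.004, 0.045, -0.0]
0.3 [0.009, 0.067, -0.0]
0.4 [0.017, 0.088, -0.0]
0.5 [0.026, 0.108, -0.0]
0.6 [0.038, 0.127, -0.0]
```

That works: the collar is climbing (194.6) and the grip is centred.

carry_out(increments=[[0.001,0.022,0,0,0,-0.016,10],[0.004,0.045,0,0,0,-0.032,10],[0.009,0.067,0,0,0,-0.048,10],[0.017,0.088,0,0,0,-0.064,10],[0.017,0.088,0,0,0,-0.064,10]], force=4)

```text
time_s: 16.65
tcp_pos: [493.4, 12.7, 231.2]
eef_rot: [0.825, 0.566, -0.001, -0.0]
ft_force: [0.7, -0.8, -6.9]
finger_gap: 0.235
finger_force: 4.0
```

```bash
python3 chk.py "np.arange(.1,.41,.1)"
```

```text
16.65 [493.4  12.7 231.2] [ 0.7 -0.8 -6.9] 22.109873723062933 3.9961684495210648
a0 -1.9435238724281205 44.729462280602064
wrist collar (2120, array([510.2,  55.2]), array([43.5, 45.5]), 65.5, array([188.2, 189.4, 190.8]))
scene collar (159, array([520.4,  49.6]), array([43.1, 32.4]), 73.2, array([179.6, 187.8, 199. ]))
top collar 0
0.1 [0.001, 0.022, -0.0]
0.2 [0.004, 0.045, -0.0]
0.3 [0.01, 0.067, -0.0]
0.4 [0.017, 0.088, -0.0]
```

The collar has dropped (194.6 to 189.4) and may still be sliding in the fingers. I'll hold with the lightest grip to let it settle.

carry_out(increments=[[0,0,0,0,0,0,10],[0,0,0,0,0,0,10],[0,0,0,0,0,0,10],[0,0,0,0,0,0,10]], force=3)

```text
time_s: 17.2
tcp_pos: [493.7, 13.0, 232.0]
eef_rot: [0.824, 0.566, -0.0, -0.0]
ft_force: [-0.8, -1.4, -4.6]
finger_gap: 0.232
finger_force: 3.0
```

```bash
python3 chk.py "np.arange(-.4,.1,.1)"
```

```text
17.2 [493.7  13.  232. ] [-0.8 -1.4 -4.6] 21.767933973585162 2.9999062791466713
a0 -1.9408800623273321 44.36884137433553
wrist collar (2163, array([509.8,  53.6]), array([45.4, 46.4]), 6.9, array([186. , 187.2, 197.1]))
scene collar (156, array([519.8,  50.1]), array([44.6, 32. ]), 75.9, array([179.3, 187.4, 198.1]))
top collar 0
-0.4 [0.018, -0.088, 0.0]
-0.3 [0.01, -0.066, 0.0]
-0.2 [0.005, -0.045, 0.0]
-0.1 [0.001, -0.022, 0.0]
-0.0 [0.0, 0.0, 0.0]
```

The wrist now reads 187.2. The crest was about 195.2 and the fall 8 mm, so the screw is in the thread at about -20 mm, and one forward turn should bring the reading to about 179.2. I'll grip harder and crank forward, following it down.

Run:
```python
from h import *
from bench import bot
s=bot.observe();t=s["tcp_pos"];a0=np.arctan2(*(t[:2]-C)[::-1]);print(a0,s["q"].round(2))
g=np.arange(-.2,-2.21,-.2)
for a,r in zip(g,arc(s,a0,g)):print([r[0],r[1],round(-a*1.273/200,3)])
```

```text
-1.9385348670839095 [ 0.27  0.42 -0.49  1.91  0.26  0.87 -0.72]
[0.005, -0.045, np.float64(0.001)]
[0.018, -0.088, np.float64(0.003)]
[0.039, -0.127, np.float64(0.004)]
[0.068, -0.161, np.float64(0.005)]
[0.104, -0.189, np.float64(0.006)]
[0.144, -0.21, np.float64(0.008)]
[0.187, -0.222, np.float64(0.009)]
[0.232, -0.225, np.float64(0.01)]
[0.276, -0.219, np.float64(0.011)]
[0.319, -0.204, np.float64(0.013)]
[0.358, -0.182, np.float64(0.014)]
```

carry_out(increments=[[0,0,0,0,0,0,10],[0.005,-0.045,0.001,0,0,0,10],[0.018,-0.088,0.003,0,0,0,10],[0.039,-0.127,0.004,0,0,0,10],[0.068,-0.161,0.005,0,0,0,10],[0.104,-0.189,0.006,0,0,0,10],[0.144,-0.21,0.008,0,0,0,10],[0.187,-0.222,0.009,0,0,0,10],[0.232,-0.225,0.01,0,0,0,10],[0.276,-0.219,0.011,0,0,0,10],[0.319,-0.204,0.013,0,0,0,10],[0.319,-0.204,0.013,0,0,0,10]], force=15)

```text
time_s: 18.55
tcp_pos: [480.2, 87.9, 229.4]
eef_rot: [0.824, 0.566, 0.001, 0.0]
ft_force: [4.8, -2.7, -6.1]
finger_gap: 0.227
finger_force: 15.0
```

```bash
python3 chk.py "np.arange(-.2,-2.21,-.2)"
```

```text
18.55 [480.2  87.9 229.4] [ 4.8 -2.7 -6.1] 21.34583181898857 14.998868554830551
a0 2.2917767148134764 44.6273045884187
wrist collar (1514, array([516.7,  56.4]), array([31.7, 49. ]), 3.6, array([179. , 184.9, 199.7]))
scene collar (218, array([510.5,  55.1]), array([47.9, 50.3]), 1.9, array([178.1, 186. , 199.4]))
top collar (113, array([513.4,  47.4]), array([44.9, 28.5]), 28.4, array([181.4, 185.6, 199. ]))
-0.2 [0.037, 0.025, 0.0]
-0.4 [0.069, 0.056, 0.0]
-0.6 [0.094, 0.094, 0.0]
-0.8 [0.111, 0.135, 0.0]
-1.0 [0.12, 0.18, 0.0]
-1.2 [0.119, 0.225, 0.0]
-1.4 [0.11, 0.268, 0.0]
-1.6 [0.091, 0.31, 0.0]
-1.8 [0.066, 0.346, 0.0]
-2.0 [0.033, 0.377, 0.0]
-2.2 [-0.005, 0.401, 0.0]
```

carry_out(increments=[[0.037,0.025,0.001,0,0,0,10],[0.069,0.056,0.003,0,0,0,10],[0.094,0.094,0.004,0,0,0,10],[0.111,0.135,0.005,0,0,0,10],[0.12,0.18,0.006,0,0,0,10],[0.119,0.225,0.008,0,0,0,10],[0.11,0.268,0.009,0,0,0,10],[0.091,0.31,0.01,0,0,0,10],[0.066,0.346,0.011,0,0,0,10],[0.033,0.377,0.013,0,0,0,10],[0.033,0.377,0.013,0,0,0,10]], force=15)

```text
time_s: 19.8
tcp_pos: [554.2, 63.7, 227.0]
eef_rot: [0.825, 0.565, 0.001, 0.002]
ft_force: [6.3, -0.2, -8.1]
finger_gap: 0.229
finger_force: 15.0
```

```bash
python3 chk.py "np.arange(-.2,-2.21,-.2)"
```

```text
19.8 [554.2  63.7 227. ] [ 6.3 -0.2 -8.1] 21.50471052707817 14.998687505722046
a0 0.20696151570287336 45.454759152508885
wrist collar (1893, array([506.5,  62.9]), array([51.4, 27.6]), 40.5, array([177.5, 182.8, 198.5]))
scene collar (221, array([512.2,  47.3]), array([46.3, 35. ]), 2.0, array([175.5, 185. , 199. ]))
top collar 0
-0.2 [-0.04, 0.021, 0.0]
-0.4 [-0.083, 0.033, 0.0]
-0.6 [-0.128, 0.036, 0.0]
-0.8 [-0.173, 0.031, 0.0]
-1.0 [-0.215, 0.016, -0.0]
-1.2 [-0.254, -0.006, -0.0]
-1.4 [-0.288, -0.036, -0.0]
-1.6 [-0.315, -0.072, -0.0]
-1.8 [-0.334, -0.112, -0.001]
-2.0 [-0.345, -0.156, -0.001]
-2.2 [-0.347, -0.2, -0.001]
```

carry_out(increments=[[-0.04,0.021,0.001,0,0,0,10],[-0.083,0.033,0.003,0,0,0,10],[-0.128,0.036,0.004,0,0,0,10],[-0.173,0.031,0.005,0,0,0,10],[-0.215,0.016,0.006,0,0,0,10],[-0.254,-0.006,0.008,0,0,0,10],[-0.288,-0.036,0.009,0,0,0,10],[-0.315,-0.072,0.01,0,0,0,10],[-0.334,-0.112,0.011,0,0,0,10],[-0.345,-0.156,0.013,0,0,0,10],[-0.347,-0.2,0.014,0,0,0,10],[-0.347,-0.2,0.014,0,0,0,10]], force=15)

```text
time_s: 21.15
tcp_pos: [486.2, 17.1, 223.7]
eef_rot: [0.824, 0.567, -0.002, -0.001]
ft_force: [-2.5, -1.6, -3.8]
finger_gap: 0.23
finger_force: 15.0
```

```bash
python3 chk.py "np.arange(-.2,-.41,-.1)"
python3 - <<'E'
from h import *
import glob
from bench import bot
s=bot.observe();print(s["qd"].round(3))
for n in ("wrist","scene"):
    d=bot.get_image(n);W=cloud(d)
    for lo,hi in((172,190),(175,186)):print(n,box(W,lo,hi,495,525,42,68),"knob",box(W,228,245,470,570,-100,-15))
f=lambda n:sorted(glob.glob(f"pics/{n}_*.png"),key=lambda x:float(x[:-4].split("_")[1]))[-1]
a=cv2.imread(f("wrist"));b=cv2.imread(f("scene"))[130:280,180:340]
cv2.imwrite("pics/c4.png",np.hstack([cv2.resize(a,(480,360)),cv2.resize(b,(320,360),interpolation=3)]))
E
```

```text
21.15 [486.2  17.1 223.7] [-2.5 -1.6 -3.8] 21.608147260801733 14.999496191740036
a0 -2.1323709038209593 44.03706524944153
wrist collar (4205, array([509.5,  52.6]), array([48.5, 45.5]), 85.3, array([177.9, 190.8, 195.4]))
scene collar (234, array([516.6,  48.2]), array([47.1, 35.1]), 70.9, array([174.3, 184.3, 196.1]))
top collar 0
-0.2 [0.013, -0.043, 0.0]
-0.3 [0.023, -0.063, 0.0]
-0.4 [0.035, -0.082, 0.0]
[ 0.003  0.005  0.007 -0.012  0.008 -0.007  0.001]
wrist (547, array([510.,  55.]), array([26., 30.]), 89.9, array([177.8, 178.8, 186. ])) knob 0
wrist (519, array([510.,  55.]), array([26., 30.]), 89.9, array([177.7, 178.7, 183.2])) knob 0
scene (40, array([520.4,  53.7]), array([24.5,  8.4]), 81.0, array([178. , 182.8, 189.7])) knob (146, array([524.2, -58. ]), array([49.7, 15.7]), 3.5, array([228.8, 236.6, 239.5]))
scene (30, array([520.2,  53.7]), array([24.5,  8. ]), 81.0, array([178. , 180.5, 185.8])) knob (146, array([524.2, -58. ]), array([49.7, 15.7]), 3.5, array([228.8, 236.6, 239.5]))
```

View pics/c4.png

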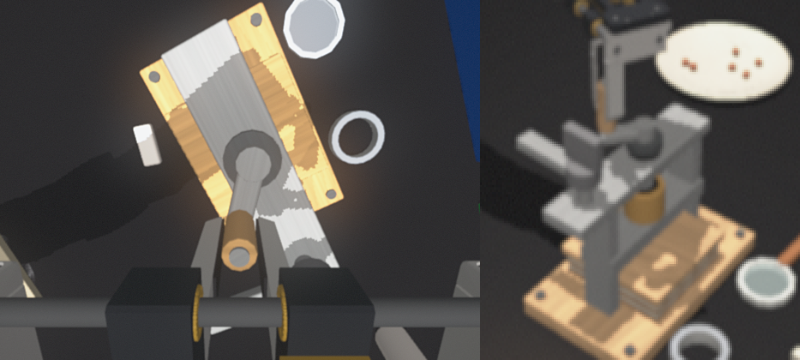

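The picture shows the handle at (238,255) held between the fingers. The collar reads 178.8, about -28 mm and inside the -25.2 to -30.4 range. The knob is still turned out, grip is 15 N, and nothing is moving, so I'm handing in.

```bash
python3 -c "
from bench import bot
print(bot.finish_job())"
```

```text
the job is handed in; nothing more can be done
None
```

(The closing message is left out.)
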